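# Turn the lockable desk carousel until the rubber stamp faces front, and lock it again

### The arm

A 7-joint arm with a two-finger parallel gripper is mounted at the origin on the work surface; the furniture and walls round the work are solid. World frame = base frame: x ahead of the robot, y to its left, z up, the work surface at z = 0. Lengths are in m, angles in rad, forces in N, time in s.
With the tool pointing down it reaches from about 0.4 to 0.85 m from the base axis. Payload 10.4 kg.
Tool frame: the origin (TCP) lies between the finger pads; the fingertips stand ahead of it and the grasp point (between the pads) lies 6 mm ahead of it (finger_overhang is the z of the fingertips in the tool frame, in m); z points along the fingers, y is the direction in which the jaws open and shut (so a half turn about z gives the same grasp; the last joint's range is limited). The gripper opens to 85 mm and grips with 20 to 120 N. Pads are 22 mm wide; open, the fingers measure 114 mm over their backs; the gripper's body (76 mm by 85 mm) begins 54 mm behind the grasp point. The pads swing forward as they close: fully open they stand 13 mm farther back than shut.
Start: joints at [-1.257, 0.332, -0.065, 1.46, 0.022, 1.35, -0.088], TCP at [0.207, 0.59, 0.256] pointing down, gripper open.
Joint ranges: [-2.6, 2.6], [-0.5, 2.12], [-1.47, 1.34], [0.16, 2.42], [-1.27, 4.41], [0.06, 2.06], [-2.6, 2.6]. Speed limits (rad/s): [2.22, 2.22, 2.79, 2.79, 3.14, 3.14, 3.14].

### API

Orientations are given as a unit quaternion [x, y, z, w].
In Python, from workcell import * gives the robot as it stands.
- The arm moves only by the shell command python3 -m creep 'ROWS' [FORCE]. ROWS is JSON, a list of rows, each a list of 7 numbers: the turn, a rotation vector about the tool's x, y, z in rad, then the shift along the tool's x, y, z in mm, then the closure in counts, from 0 (fully open) to 255 (shut). In form: [[wx, wy, wz, dx, dy, dz, claw], ...]. A call has 1 to 8 rows; each row shifts and turns the commanded pose from where the row before left it, along the tool's axes as they then stand; what a row does not reach is not made up. A row lasts 1/10 s, in which the tool goes at most 50 mm and 8.59 degrees, less where a joint would pass 70% of its speed; a pose out of reach is approached as far as the arm can. A call is refused whole if a number of a shift passes 50 or a number of a turn 0.15, either way. A call with a gripper value outside its range is refused whole. The fingers move at their own pace and stop on an object; FORCE is the grip in N (left out, the last holds). Time passes only in rows, so rows that do not move let the fingers close. It gives the time, the measured TCP pose, the force and the opening at its end, in the units of the state.
- get_obs(): the state, without advancing time (a new reading comes with each control period).
- camera(name): name is "scene" or "top"; returns (picture, depth): 400x640x3 uint8, blue, green, red; 400x640 float32, m along the optical axis (not along the pixel's ray), 0 where there is no reading.
- camera_model(name): a dict with "camera_matrix" (3x3 intrinsics, pixels), "R" (3x3) and "t" (3): a world point X has camera coordinates R X + t. Camera axes: x right, y down, z forward; pixel columns grow to the right and rows downward; lengths in m; the calibration is good to about 2 mm. A picture is of the moment at which its call begins. camera_model takes no time and is no camera call.
- hand_in(): hands the job in, once; it reports no verdict.
The state is a dict: "clock": time; "joint_pos": joint angles; "joint_velocities": joint speeds; "tau": joint torques, N m; "position": TCP position; "ee_rot": TCP orientation; "ft_force": force on the tool from outside, world axes, zero at the start; "torque": the same for the moment, N m; "grip_width": opening from 0.0 (shut) to 1.0 (fully open).
Only numpy, scipy, OpenCV 4.12 (cv2) and the standard library are available. Lean on these libraries where they do the work, as an engineer would, in place of code of your own. Each camera call takes 0.05 s, during which the arm holds its last target.

### The job

Bring the rubber stamp round to the front of the desk carousel: push the black knob of its locking lever outward until the lever is clear of the rim, turn the carousel by pushing its finger posts round with your fingertips until the bay with the stamp faces the pointer, then push the knob back in until the lever is fully home in the rim's notch. Only push, with the fingertips: pinch or lift nothing out of the carousel, leave the things standing in their bays, and do not disturb the rest of the desk.

Things in the scene. Friction and masses are not known exactly. Their poses are not given: they have to be found in the camera images.
- caddy: dark steel pedestal of the carousel, fixed to the desk. Origin: on the desk (z = 0) on the turntable's vertical axis; z up; its own -x axis points to the carousel's front, where an aluminium pointer (wedge 25 x 32 mm, top 29 mm above the desk) stands just outside the rim. Angles below count anticlockwise from above, from this body's +x axis.
- pointer (a point): tip of the aluminium pointer that marks the front, 115 mm from the axis, 29 mm above the desk
- turntable (a joint): turntable angle about the vertical axis of caddy, rad, anticlockwise from above positive, endless; about 0 at the start, when bay middles lie at 0, 60, 120, 180 (front), 240, 300 degrees and dividers half way between. Light friction (0.1 N m): stays where left. Grey disc, radius 112 mm, 20 to 30 mm above the desk; dividers up to 63 mm, a 38 mm high lip 87 mm from the axis.
- post_0 (a point): top of one of six alike finger posts, where the turntable is pushed: upright steel pins 11 mm across, 104 mm from the axis at the outer ends of the dividers, 30 to 72 mm above the desk, 60 degrees apart. This one stands at 30 degrees + the turntable angle, the other five at 90, 150, 210, 270 and 330.
- latch (a joint): locking lever angle, rad: 0 = fully home, nose in a notch of the rim, turntable held; grows as the knob is pushed away from the turntable; above 0.27 the turntable is free; stop at 0.42. Stays where left (1.5 N at the knob moves it). Flat steel, 15 mm wide, 21 to 29 mm above the desk; pivot at x = -109, y = 88 mm in caddy's frame, nose at 120 degrees from the axis.
- nose (a point): centre of the lever's nose, a 12 mm roller, 25 mm above the desk; home it lies 105.5 mm from the axis. The rim has a notch at each bay's middle, 15 mm wide, flared to 27 mm at the mouth, 13 mm deep. The nose leaves about 1.5 degrees of play, and when pushed in with the turntable up to 5 degrees off, it draws it into line.
- knob (a point): middle of the top of the lever's black upright knob, 18 mm across, 36 to 70 mm above the desk, 126 mm from the lever's pivot. With the lever home it is at x = -8, y = 164 mm in caddy's frame, outside the rim on the left; pushed to the stop it swings 53 mm outward about the pivot, at first along the direction of 127 degrees.
- stamp: rubber date stamp, dark block of 30 x 46 mm with a turned brown handle, 70 mm tall, standing loose in one of the bays (not the front one at the start), about 58 mm from the axis. Origin: centre of its underside, 30 mm above the desk; z up along the handle.
- coin_roll_d: wrapped coin roll, 26 mm across, 52 mm tall, standing loose in the front bay at the start. Origin: centre of its underside.
- coin_roll_a: wrapped coin roll, 28 mm across, 58 mm tall, standing loose in a bay. Origin: centre of its underside.
- coin_roll_b: wrapped coin roll, 26 mm across, 52 mm tall, standing loose in a bay. Origin: centre of its underside.
- coin_roll_c: wrapped coin roll, 24 mm across, 49 mm tall, standing loose in a bay. Origin: centre of its underside.
- eraser: eraser, 21 x 45 x 12 mm, lying loose in a bay. Origin: centre of its underside.
- thermometer: white infrared thermometer standing on its foot, 164 mm tall, on the left near the robot; leave it alone. Origin: centre of its underside.
- stapler: stapler, 131 x 36 x 46 mm, on the right; leave it alone. Origin: centre of its underside.
- tape: roll of parcel tape, 93 mm across, 48 mm tall, lying on the right; leave it alone. Origin: centre of its underside.
- marker: marker pen, 135 mm long, 17 mm thick, lying on the left; leave it alone. Origin: centre of its underside.
- front_spot (a point): point on the pedestal's front line (towards the pointer), 58 mm from the axis, 30 mm above the desk: where the stamp stands when its bay faces front
Mind the look-alikes: they are no part of the job. Of the things that look like the stamp, the larger one is meant.

How it is judged:
By the outcome, as a careful person would: the job done as asked, in the order asked, and still so for the second after the job is handed in, with the robot touching nothing.
It also fails if it takes over 67 s, if anything falls off the work surface, if the arm or the gripper's body presses on something with over 40 N, if the wrist force passes 120 N, or if a joint passes its speed limit or range.

## Working session

There is one attempt and no reset: what is moved stays moved. The work goes in short steps, Python scripts to look and compute and a shell command to move; the robot and the scene stay as the last step left them, time stands still between calls to the robot, and variables do not carry over. Pictures are saved under pics/ and viewed, and the job is handed in when it is done.

```bash
ls; mkdir -p pics; python3 - <<'E'
from workcell import *
import cv2
o=get_obs();print({k:(v if not hasattr(v,'round') else v) for k,v in o.items()})
for n in("scene","top"):
    p,d=camera(n);cv2.imwrite(f"pics/{n}0.png",p);import numpy as np;np.save(f"pics/{n}0.npy",d)
    m=camera_model(n);print(n,m)
E
```

```text
pics
{'clock': 0.0, 'joint_pos': array([-1.25658039,  0.33287818, -0.06468662,  1.46097639,  0.02158254,
        1.34989827, -0.08853173]), 'joint_velocities': array([-1.67286516e-03, -1.52219179e-03, -1.45186223e-03, -9.25778470e-05,
       -8.37679248e-04, -5.70790864e-04, -1.00902674e-04]), 'tau': array([-5.34653664e-04, -6.25450230e+01,  4.88062366e-02, -3.91627693e+01,
        1.63699617e-02,  9.55182390e-03, -2.24583130e-05]), 'position': array([0.20644173, 0.58954491, 0.25549519]), 'ee_rot': array([ 1.67626066e-01,  9.85850377e-01, -7.26594614e-04, -9.48095643e-05]), 'ft_force': array([-0.64806676,  0.2724768 , -0.79494744]), 'torque': array([-0.05085766,  0.04974212, -0.01986814]), 'grip_width': 1.0042427614396654}
scene {'camera_matrix': array([[494.5170346 ,   0.        , 321.45388159],
       [  0.        , 494.5170346 , 204.6098996 ],
       [  0.        ,   0.        ,   1.        ]]), 'R': array([[ 0.71723497, -0.69679055, -0.00754558],
       [-0.50230198, -0.5094741 , -0.69866219],
       [ 0.48297693,  0.50489511, -0.71541192]]), 't': array([-0.35762934,  0.26688016,  1.14614225])}
top {'camera_matrix': array([[390.8242127 ,   0.        , 323.81896778],
       [  0.        , 390.8242127 , 204.1259573 ],
       [  0.        ,   0.        ,   1.        ]]), 'R': array([[-0.0115787 , -0.99980641, -0.01590833],
       [-0.99698463,  0.01276392, -0.07654231],
       [ 0.07673054,  0.0149741 , -0.99693942]]), 't': array([-0.02658394,  0.45095602,  1.34051486])}
```

View pics/scene0.png

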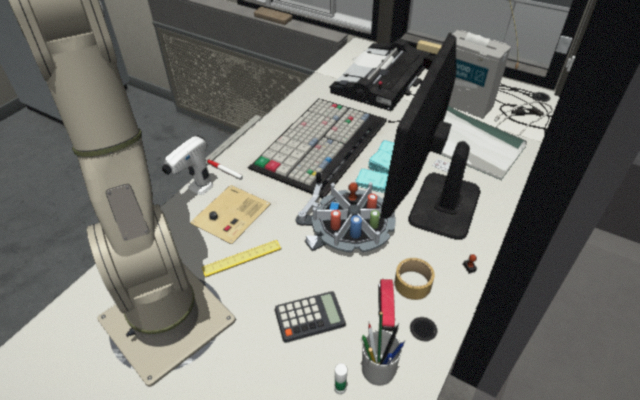

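View pics/top0.png

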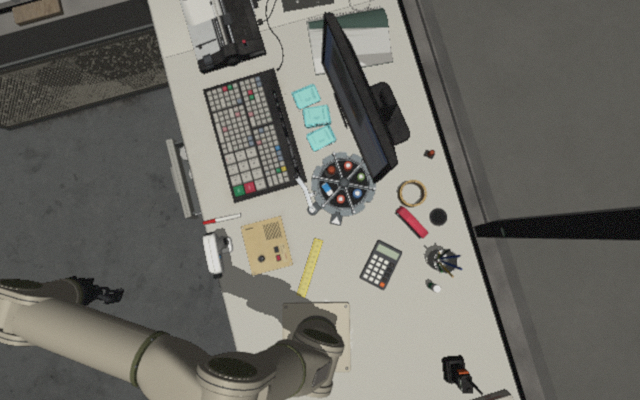

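```bash
python3 - <<'E'
import cv2
p=cv2.imread("pics/top0.png");cv2.imwrite("pics/top0z.png",cv2.resize(p[60:260,230:430],None,fx=3,fy=3,interpolation=cv2.INTER_CUBIC))
E
```

```text
(no output)
```

View pics/top0z.png

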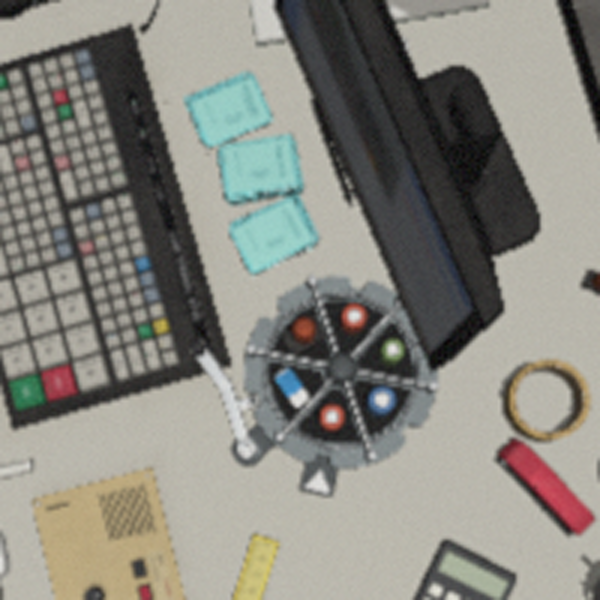

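```bash
python3 - <<'E'
import cv2
p=cv2.imread("pics/scene0.png");cv2.imwrite("pics/scene0z.png",cv2.resize(p[150:270,280:420],None,fx=5,fy=5,interpolation=cv2.INTER_CUBIC))
E
```

```text
(no output)
```

View pics/scene0z.png

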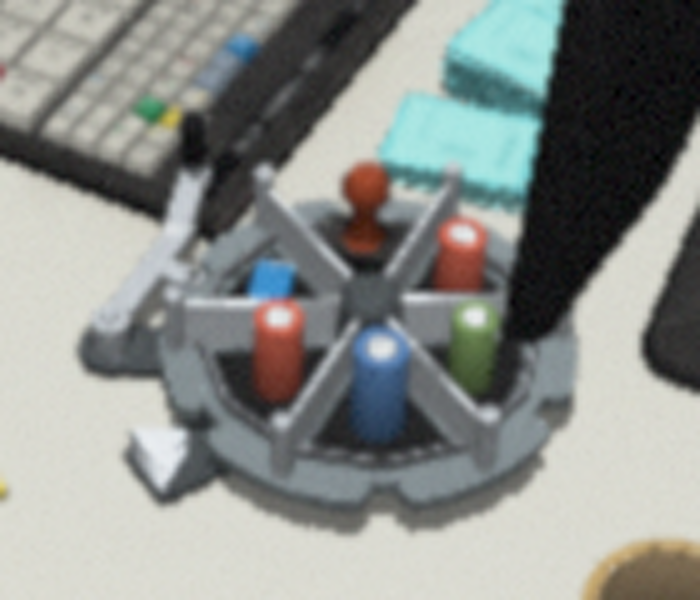

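```bash
cat > h.py <<'E'
import numpy as np, cv2
from workcell import *
from scipy.optimize import least_squares
from scipy.spatial.transform import Rotation as Ro
def proj(n,X):
    m=camera_model(n);X=np.atleast_2d(X);c=X@np.array(m["R"]).T+m["t"];q=c@np.array(m["camera_matrix"]).T
    return q[:,:2]/q[:,2:]
def ray(n,uv,z):
    m=camera_model(n);R=np.array(m["R"]);d=R.T@np.linalg.solve(m["camera_matrix"],[uv[0],uv[1],1]);c=-R.T@m["t"]
    return c+d*(z-c[2])/d[2]
def zm(p,x0,y0,f): p=np.array(p,float);return (p+.5)/f-.5+[x0,y0]
E
python3 - <<'E'
from h import *
T=zm([(312,281),(432,385),(372,456),(282,438),(252,350)],230,60,3); ta=[30,-30-60+60-0,0,0,0]
hub=zm([(343,367)],230,60,3)[0]; print("hub",ray("top",hub,.06))
for t in T: print(ray("top",t,.072).round(4))
S=zm([(264,172),(455,170),(170,297),(283,420),(490,415)],280,150,5)
for t in S: print("s",ray("scene",t,.072).round(4))
W=[ray("top",t,.072) for t in T]; c0=ray("top",hub,.06)
def pts(v,angs): 
    a=np.radians(angs)+v[2]; return np.c_[v[0]+.104*np.cos(a),v[1]+.104*np.sin(a),np.full(len(a),.072)]
def idx(P,c): return [np.degrees(np.arctan2(p[1]-c[1],p[0]-c[0])) for p in P]
aT=idx(W,c0);aS=idx([ray("scene",t,.072) for t in S],c0);print(aT,aS)
base=np.median([(a-30)%60 for a in aT]); print(base)
best=base if base<30 else base-60
rT=[np.round((a-30-best)/60)*60+30 for a in aT];rS=[np.round((a-30-best)/60)*60+30 for a in aS]
for w in((1,0),(0,1),(1,1)):
    f=lambda v:np.r_[w[0]*(proj("top",pts(v,rT))-T).ravel(),w[1]*(proj("scene",pts(v,rS))-S).ravel()]
    s=least_squares(f,[c0[0],c0[1],np.radians(best)]);print(w,s.x[:2].round(4),np.degrees(s.x[2]).round(2),(s.fun.reshape(-1,2)).round(1).tolist())
E
```

```text
hub [ 0.52132051 -0.10171281  0.06      ]
[ 0.6174 -0.068   0.072 ]
[ 0.4982 -0.1999  0.072 ]
[ 0.42   -0.1318  0.072 ]
[ 0.4412 -0.0323  0.072 ]
[0.5402 0.     0.072 ]
s [0.5425 0.0013 0.072 ]
s [ 0.6182 -0.0712  0.072 ]
s [ 0.4402 -0.0314  0.072 ]
s [ 0.4218 -0.1325  0.072 ]
s [ 0.4977 -0.2026  0.072 ]
[np.float64(19.329954977691195), np.float64(-103.25661512811706), np.float64(-163.45476963991408), np.float64(139.1004992480621), np.float64(79.464688068184)] [np.float64(78.37888258203915), np.float64(17.452674564766895), np.float64(139.0869240860077), np.float64(-162.79775288780908), np.float64(-103.16813592434707)]
49.10049924806211
(1, 0) [ 0.5189 -0.1003] -11.82 [[-0.1, -0.1], [0.7, 0.2], [0.3, -0.0], [-0.4, -0.0], [-0.4, 0.0], [-0.0, 0.0], [-0.0, -0.0], [0.0, -0.0], [-0.0, 0.0], [-0.0, -0.0]]
(0, 1) [ 0.5195 -0.1013] -12.29 [[0.0, -0.0], [0.0, 0.0], [0.0, -0.0], [-0.0, -0.0], [-0.0, -0.0], [0.0, 0.3], [-0.4, -0.4], [0.6, -0.5], [-0.3, 0.4], [0.0, 0.1]]
(1, 1) [ 0.5193 -0.1009] -12.08 [[0.2, -0.3], [0.8, 0.2], [0.3, -0.1], [-0.4, -0.3], [-0.2, -0.2], [-0.3, 0.3], [-0.6, -0.4], [0.4, -0.4], [-0.3, 0.4], [-0.1, 0.0]]
```

```bash
cat >> h.py <<'E'
C=np.array([.5193,-.1009]);YAW=np.radians(-12.08)
def cw(x,y,z):  # caddy mm -> world m
    c,s=np.cos(YAW),np.sin(YAW);return np.array([C[0]+(c*x-s*y)/1e3,C[1]+(s*x+c*y)/1e3,z/1e3])
PIV=np.array([-109,88.]);K0=np.array([-8,164.])
def knob(l):
    # outward: away from turntable -> rotate about pivot
    d=K0-PIV;a=l;return PIV+[d[0]*np.cos(a)-d[1]*np.sin(a),d[0]*np.sin(a)+d[1]*np.cos(a)]
E
python3 - <<'E'
from h import *
P={"pointer":cw(-115,0,29),"piv":cw(-109,88,29),"knob":cw(*K0,70),"knobout":cw(*knob(.42),70),"nose":cw(105.5*np.cos(2*np.pi/3),105.5*np.sin(2*np.pi/3),29)}
for n in("top","scene"):
    p=cv2.imread(f"pics/{n}0.png")
    x0,y0,x1,y1,f=(230,60,430,260,3) if n=="top" else (280,150,420,270,5)
    z=cv2.resize(p[y0:y1,x0:x1],None,fx=f,fy=f,interpolation=cv2.INTER_CUBIC)
    for k,X in P.items():
        u=(proj(n,X)[0]-[x0,y0]+.5)*f-.5;print(n,k,X.round(4),u.round(0));cv2.drawMarker(z,tuple(int(v) for v in u),(0,0,255) if k!="knob" else (255,0,255),0,10)
    cv2.imwrite(f"pics/{n}0m.png",z)
d=np.load("pics/top0.npy")
# heights map: monitor & keyboard points near
m=camera_model("top");K=m["camera_matrix"];R=m["R"]
v,u=np.mgrid[:400,:640];c=np.stack([(u-K[0,2])/K[0,0]*d,(v-K[1,2])/K[1,1]*d,d],-1);W=(c-m["t"])@R
np.save("pics/W0.npy",W)
for name,(a,b) in {"kb":((290,205),(300,180)),"kbedge":((285,190),(296,150)),"mon":((385,165),(375,150))}.items():
    print(name,W[a[1],a[0]].round(3),W[b[1],b[0]].round(3))
M=W[(W[...,2]>.1)&(W[...,0]>.5)&(W[...,0]<.9)&(W[...,1]>-.35)&(W[...,1]<.05)]
print("monitor pts",M.min(0),M.max(0))
print("monitor minx-y", M[np.argsort(M[:,0])[:5]].round(3), M[np.argsort(-M[:,1])[:5]].round(3))
E
```

```text
top pointer [ 0.4068 -0.0768  0.029 ] [322. 470.]
top piv [0.4311 0.008  0.029 ] [248. 450.]
top knob [0.5458 0.0611 0.07  ] [198. 346.]
top knobout [0.5141 0.1033 0.07  ] [160. 375.]
top nose [ 0.4868 -0.0005  0.029 ] [255. 402.]
scene pointer [ 0.4068 -0.0768  0.029 ] [185. 432.]
scene piv [0.4311 0.008  0.029 ] [109. 323.]
scene knob [0.5458 0.0611 0.07  ] [193. 120.]
scene knobout [0.5141 0.1033 0.07  ] [101. 111.]
scene nose [ 0.4868 -0.0005  0.029 ] [194. 279.]
kb [ 0.45   0.087 -0.001] [0.536 0.05  0.021]
kbedge [ 0.504  0.105 -0.003] [0.644 0.064 0.012]
mon [ 0.526 -0.199  0.35 ] [ 0.579 -0.181  0.294]
monitor pts [ 0.50644481 -0.26086188  0.100162  ] [ 0.89997935 -0.03605495  0.39810128]
monitor minx-y [[ 0.506 -0.193  0.113]
 [ 0.507 -0.194  0.132]
 [ 0.508 -0.199  0.15 ]
 [ 0.508 -0.196  0.171]
 [ 0.508 -0.196  0.147]] [[ 0.896 -0.036  0.114]
 [ 0.895 -0.036  0.123]
 [ 0.896 -0.036  0.128]
 [ 0.899 -0.036  0.13 ]
 [ 0.888 -0.039  0.115]]
```

View pics/top0m.png

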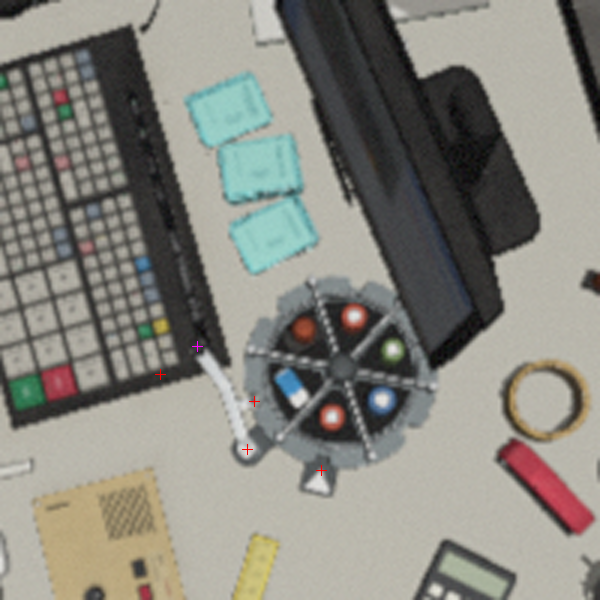

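View pics/scene0m.png

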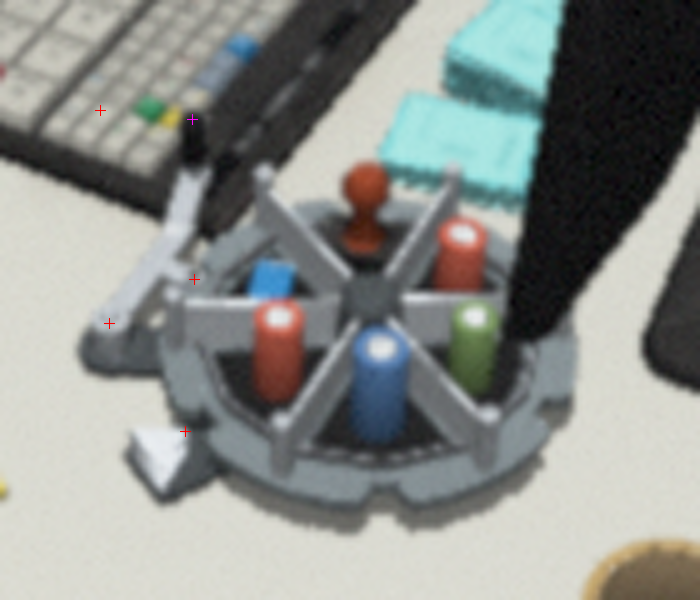

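```bash
cat >> h.py <<'E'
def st():
    o=get_obs();R=Ro.from_quat(o["ee_rot"]).as_matrix();th=np.degrees(np.arctan2(R[1,0],R[0,0]))
    print("t %.2f pos %s th %.1f tilt %s F %s w %.2f q7 %.2f q %s"%(o["clock"],(o["position"]*1e3).round(1),th,R[:2,2].round(3),o["ft_force"].round(1),o["grip_width"],o["joint_pos"][6],o["joint_pos"].round(2)))
    return o,R,th
def to(x,y,z,thd):
    "tool-frame delta from measured pose; x,y,z mm; z is tip height, thd deg"
    o,R,th=st();d=np.array([x,y,z+1e3*OH])-o["position"]*1e3
    w=-((thd-th+180)%360-180)
    print("  target",np.round([x,y,z,thd],1),"delta start-axes mm",(R.T@d).round(1),"turn z rad %.3f"%np.radians(w))
    a=np.radians(thd);E=np.array([[np.cos(a),np.sin(a),0],[np.sin(a),-np.cos(a),0],[0,0,-1]])
    print("  delta end-axes mm",(E.T@d).round(1))
OH=finger_overhang if 'finger_overhang' in globals() else None
E
python3 - <<'E'
import workcell;print([k for k in dir(workcell) if not k.startswith('_')])
from h import *
print(OH)
W=np.load("pics/W0.npy")
S=W[(abs(W[...,0]-.53)<.05)&(W[...,1]>.04)&(W[...,1]<.16)]
print("kb z pct",np.percentile(S[:,2],[5,50,90,99]))
S=W[245:275,200:235].reshape(-1,3);S=S[S[:,2]>.03];print("thermo",S.min(0),S.max(0))
E
```

```text
['MotionError', 'camera', 'camera_model', 'finger_overhang', 'get_obs', 'hand_in']
0.025
kb z pct [-0.0027268   0.01421168  0.02493693  0.07098315]
thermo [ 0.22574609 -0.05240777  0.03696399] [0.34642998 0.34210469 1.37050641]
```

```bash
python3 -c "
from h import *
to(557,35,140,115)"; python3 -m creep '[[0,0,0,0,0,0,255]]'
```

```text
t 0.10 pos [206.4 589.6 255.6] th 160.7 tilt [-0.    -0.001] F [-0.1 -0.5  0.2] w 1.00 q7 -0.09 q [-1.26  0.33 -0.06  1.46  0.02  1.35 -0.09]
  target [557  35 140 115] delta start-axes mm [-514.1 -407.5   91.1] turn z rad 0.798
  delta end-axes mm [-650.8   83.3   90.6]
clock: 0.2
position: [0.2065, 0.5897, 0.2558]
ee_rot: [0.168, 0.986, -0.0, -0.0]
ft_force: [-1.2, 0.2, 0.1]
grip_width: 0.858
```

```bash
python3 -m creep '[[0,0,0,-32,-25,0,255],[0,0,0,-32,-25,0,255],[0,0,0,-32,-25,0,255],[0,0,0,-32,-25,0,255],[0,0,0,-32,-25,0,255],[0,0,0,-32,-25,0,255],[0,0,0,-32,-25,0,255],[0,0,0,-32,-25,0,255]]'; python3 -c "
from h import *
to(557,35,140,115)"
```

```text
clock: 1.0
position: [0.3827, 0.3149, 0.2564]
ee_rot: [0.168, 0.986, 0.0, -0.0]
ft_force: [0.3, -0.1, 0.1]
grip_width: 0.004
t 1.00 pos [382.7 314.9 256.4] th 160.7 tilt [0. 0.] F [ 0.3 -0.1  0.1] w 0.00 q7 0.46 q [-0.91  0.04  0.13  1.8  -0.01  1.3   0.46]
  target [557  35 140 115] delta start-axes mm [-257.1 -206.6   91.3] turn z rad 0.798
  delta end-axes mm [-327.4   39.7   91.4]
```

```bash
python3 -m creep '[[0,0,0,-32,-25,0,255],[0,0,0,-32,-26,0,255],[0,0,0,-32,-26,0,255],[0,0,0,-32,-26,10,255],[0,0,0,-32,-26,10,255],[0,0,0,-32,-26,10,255],[0,0,0,-32,-26,10,255],[0,0,0,-32,-26,10,255]]'; python3 -m creep '[[0,0,0.13,0,0,8,255],[0,0,0.13,0,0,8,255],[0,0,0.13,0,0,8,255],[0,0,0.13,0,0,8,255],[0,0,0.13,0,0,8,255],[0,0,0.14,0,0,0,255],[0,0,0,0,0,0,255]]'; python3 -c "
from h import *
to(557,35,50,115)"
```

```text
clock: 1.8
position: [0.5559, 0.0352, 0.206]
ee_rot: [0.167, 0.986, 0.0, 0.0]
ft_force: [0.9, 1.0, 0.1]
grip_width: 0.0
clock: 2.5
position: [0.5551, 0.0367, 0.166]
ee_rot: [0.535, 0.845, -0.0, -0.0]
ft_force: [-0.2, -0.1, -0.2]
grip_width: 0.0
t 2.50 pos [555.1  36.7 166. ] th 115.3 tilt [-0.001 -0.   ] F [-0.2 -0.1 -0.2] w 0.00 q7 0.42 q [-0.6   0.27  0.53  1.78 -0.15  1.13  0.42]
  target [557  35  50 115] delta start-axes mm [-2.3  1.1 91. ] turn z rad 0.006
  delta end-axes mm [-2.3  1.1 91. ]
```

```bash
python3 -m creep '[[0,0,0,-2,1,15,255],[0,0,0,-2,0,15,255],[0,0,0,0,0,10,255],[0,0,0,0,0,0,255]]'; python3 -c "
from h import *
p,d=camera('scene');cv2.imwrite('pics/s1.png',cv2.resize(p[100:270,250:450],None,fx=4,fy=3.5,interpolation=cv2.INTER_CUBIC))"
```

```text
clock: 2.9
position: [0.5566, 0.0331, 0.1241]
ee_rot: [0.534, 0.846, -0.001, -0.001]
ft_force: [-0.9, -0.6, 0.2]
grip_width: 0.003
```

View pics/s1.png

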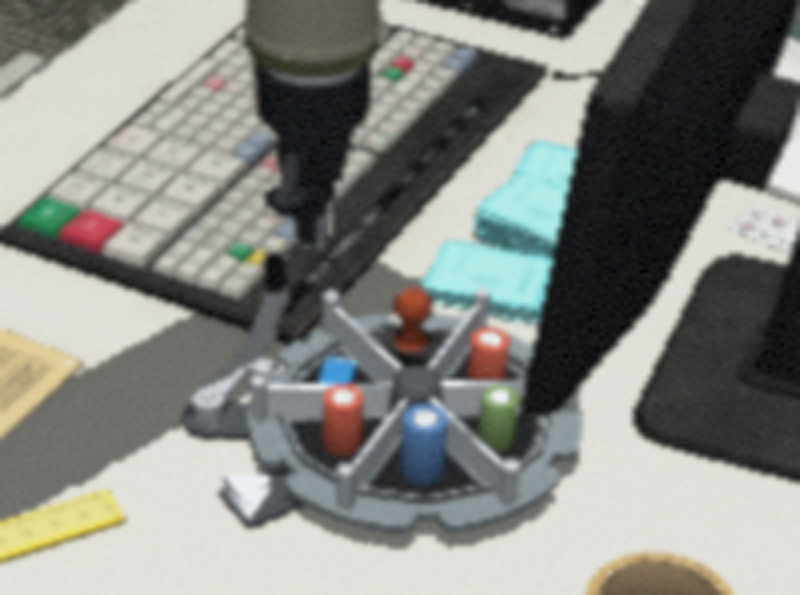

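```bash
python3 -m creep '[[0,0,0,0,0,15,255],[0,0,0,0,0,15,255],[0,0,0,0,0,12,255],[0,0,0,0,0,7,255],[0,0,0,0,0,0,255]]'; cat >> h.py <<'E'
def ko(l,off=20):
    k=cw(*knob(l),0)[:2]*1e3;th=np.radians(127+np.degrees(YAW))+l
    return k-off*np.array([np.cos(th),np.sin(th)]),np.degrees(th)
E
python3 -c "
from h import *
for l in (0,.1,.2,.3,.36,.4):
    p,t=ko(l);print(l,p.round(1),t.round(1))
p,t=ko(0);to(*p,50,t)
p,t=ko(.37);to(*p,50,t)"
```

```text
clock: 3.45
position: [0.5572, 0.0333, 0.076]
ee_rot: [0.534, 0.845, -0.001, -0.001]
ft_force: [-0.7, 0.0, 0.1]
grip_width: 0.004
0 [554.2  43. ] 114.9
0.1 [550.1  55.1] 120.6
0.2 [544.8  66.8] 126.4
0.3 [538.4  77.8] 132.1
0.36 [534.   84.1] 135.5
0.4 [530.9  88.2] 137.8
t 3.45 pos [557.2  33.3  76. ] th 115.4 tilt [-0.002 -0.001] F [-0.7  0.   0.1] w 0.00 q7 0.48 q [-0.56  0.39  0.5   1.85 -0.22  0.96  0.48]
  target [554.2  43.   50.  114.9] delta start-axes mm [10.   1.5  1. ] turn z rad 0.009
  delta end-axes mm [10.1  1.4  1. ]
t 3.45 pos [557.2  33.3  76. ] th 115.4 tilt [-0.002 -0.001] F [-0.7  0.   0.1] w 0.00 q7 0.48 q [-0.56  0.39  0.5   1.85 -0.22  0.96  0.48]
  target [533.2  85.1  50.  136.1] delta start-axes mm [57.1  0.7  1. ] turn z rad -0.361
  delta end-axes mm [53.2 20.8  1. ]
```

```bash
python3 -m creep '[[0,0,0,5,1,0,255],[0,0,0,5,0.5,0,255],[0,0,-0.04,5,1,0,255],[0,0,-0.04,5,1,0,255],[0,0,-0.04,5,1,0,255],[0,0,-0.04,5,1,0,255],[0,0,0,0,0,0,255]]'; python3 -c "
from h import *
p,t=ko(.37);to(*p,50,t)"
```

```text
clock: 4.15
position: [0.5486, 0.0636, 0.0774]
ee_rot: [0.463, 0.886, 0.0, -0.0]
ft_force: [-0.6, -0.0, -0.9]
grip_width: -0.002
t 4.15 pos [548.6  63.6  77.4] th 124.8 tilt [-0.     0.001] F [-0.6 -0.  -0.9] w -0.00 q7 0.57 q [-0.59  0.37  0.46  1.87 -0.2   0.95  0.57]
  target [533.2  85.1  50.  136.1] delta start-axes mm [26.5 -0.3  2.4] turn z rad -0.198
  delta end-axes mm [26.   4.9  2.4]
```

```bash
python3 -m creep '[[0,0,-0.04,5,0.5,0,255],[0,0,-0.04,5,0.5,1,255],[0,0,-0.04,5,0.5,1,255],[0,0,-0.04,5,0.5,0,255],[0,0,-0.04,5,0.5,0,255],[0,0,0,2,0,0,255],[0,0,0,0,0,0,255]]'; python3 -c "
from h import *
p,t=ko(.37);to(*p,50,t)
for n in('scene','top'):
    p,d=camera(n);x0,y0,x1,y1,f=(230,60,430,260,3) if n=='top' else (270,130,420,270,5)
    cv2.imwrite(f'pics/{n}2.png',cv2.resize(p[y0:y1,x0:x1],None,fx=f,fy=f if f==3 else 4,interpolation=cv2.INTER_CUBIC))"
```

```text
clock: 4.85
position: [0.5331, 0.0852, 0.0752]
ee_rot: [0.374, 0.927, 0.0, -0.0]
ft_force: [0.1, -0.1, 0.8]
grip_width: -0.003
t 4.85 pos [533.1  85.2  75.2] th 136.1 tilt [-0.001  0.   ] F [ 0.1 -0.1  0.8] w -0.00 q7 0.70 q [-0.6   0.34  0.42  1.9  -0.17  0.94  0.7 ]
  target [533.2  85.1  50.  136.1] delta start-axes mm [-0.1  0.1  0.2] turn z rad -0.001
  delta end-axes mm [-0.1  0.1  0.2]
```

View pics/scene2.png

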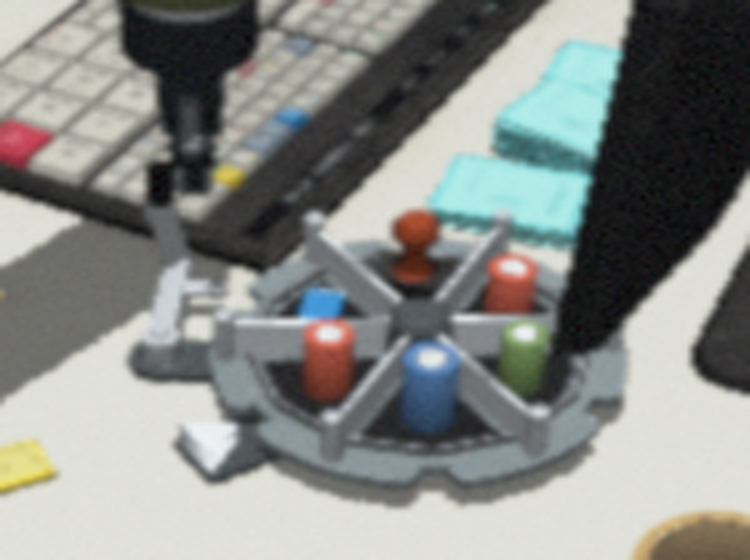

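View pics/top2.png

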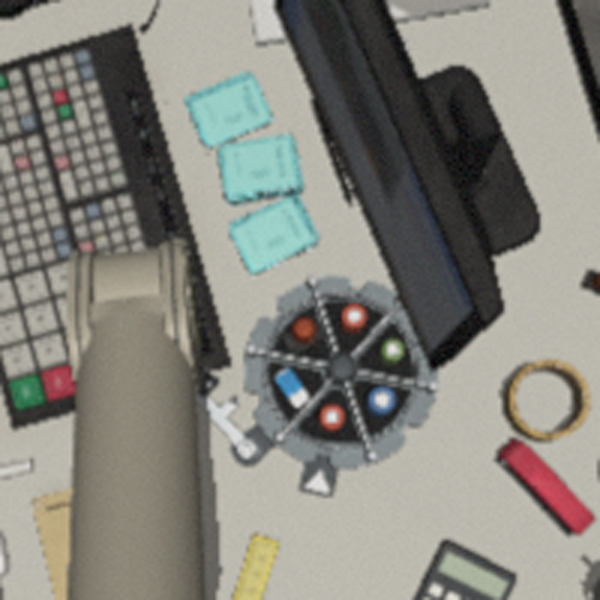

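```bash
cat >> h.py <<'E'
def post(phi_caddy,gap=0,r=104.):
    "tool target to push post at caddy angle phi anticlockwise"
    a=np.radians(phi_caddy)+YAW;t=a+np.pi/2
    p=C*1e3+r*np.array([np.cos(a),np.sin(a)])-(16.5+gap)*np.array([np.cos(t),np.sin(t)])
    return p,np.degrees(t)
E
python3 -m creep '[[0,0,0,-6,0,0,255],[0,0,0,0,0,-25,255],[0,0,0,0,0,-35,255],[0,0,0,0,0,0,255]]'
python3 -c "
from h import *
X=ray('scene',(302,171.2),.07);print('knob',X)
from scipy.optimize import minimize_scalar
print(minimize_scalar(lambda l:np.sum((cw(*knob(l),70)-X)**2),bounds=(-.1,.6),method='bounded').x)
p,t=post(90,8);to(*p,110,t)"
```

```text
clock: 5.35
position: [0.5405, 0.0803, 0.1394]
ee_rot: [0.375, 0.927, 0.002, 0.002]
ft_force: [0.1, 0.5, 0.0]
grip_width: 0.003
knob [0.52018419 0.10036279 0.07      ]
0.36958824303049026
t 5.35 pos [540.5  80.3 139.4] th 136.0 tilt [0.006 0.002] F [0.1 0.5 0. ] w 0.00 q7 0.68 q [-0.61  0.26  0.44  1.84 -0.13  1.06  0.68]
  target [565.   -4.3 110.  167.9] delta start-axes mm [-76.4 -43.9   4.4] turn z rad -0.557
  delta end-axes mm [-41.7 -77.7   4.4]
```

```bash
python3 -m creep '[[0,0,0,-19,-11,0,255],[0,0,0,-19,-11,0,255],[0,0,0,-19,-11,0,255],[0,0,0,-19,-11,0,255],[0,0,-0.14,0,0,0,255],[0,0,-0.14,0,0,0,255],[0,0,-0.14,0,0,0,255],[0,0,-0.14,0,0,0,255]]';python3 -m creep '[[0,0,0,0,0,0,255]]'
python3 -c "
from h import *
p,t=post(90,8);to(*p,50,t)"
```

```text
clock: 6.15
position: [0.562, -0.0043, 0.1348]
ee_rot: [0.101, 0.995, -0.0, -0.0]
ft_force: [-0.2, -0.5, -0.7]
grip_width: 0.001
clock: 6.25
position: [0.562, -0.0043, 0.1349]
ee_rot: [0.102, 0.995, 0.0, -0.0]
ft_force: [-0.5, -0.6, 0.0]
grip_width: -0.001
t 6.25 pos [562.   -4.3 134.9] th 168.2 tilt [-0.  0.] F [-0.5 -0.6  0. ] w -0.00 q7 1.40 q [-0.41  0.3   0.39  1.79 -0.13  1.07  1.4 ]
  target [565.   -4.3  50.  167.9] delta start-axes mm [-3.   0.6 59.9] turn z rad 0.006
  delta end-axes mm [-2.9  0.6 59.9]
```

```bash
python3 -m creep '[[0,0,0,-3,0,15,255],[0,0,0,0,0,15,255],[0,0,0,0,0,15,255],[0,0,0,0,0,13,255],[0,0,0,0,0,0,255]]'
python3 -c "
from h import *
p,t=post(90,0);to(*p,50,t)
for a in(100,110,120,150):
  p,t=post(a,0);print(a,p.round(1),t)
p,t=post(150,0);to(*p,50,t)
"
```

```text
clock: 6.75
position: [0.5634, -0.0044, 0.0746]
ee_rot: [0.103, 0.995, -0.001, -0.002]
ft_force: [0.0, 0.2, 0.0]
grip_width: -0.003
t 6.75 pos [563.4  -4.4  74.6] th 168.1 tilt [-0.004 -0.001] F [0.  0.2 0. ] w -0.00 q7 1.42 q [-0.39  0.39  0.38  1.83 -0.17  0.96  1.42]
  target [557.2  -2.7  50.  167.9] delta start-axes mm [ 6.4  0.4 -0.4] turn z rad 0.003
  delta end-axes mm [ 6.4  0.4 -0.4]
100 [539.6   2.4] 177.92
110 [521.3   4.4] 187.92000000000002
120 [503.    3.1] 197.92000000000002
150 [453.2 -19. ] 227.92
t 6.75 pos [563.4  -4.4  74.6] th 168.1 tilt [-0.004 -0.001] F [0.  0.2 0. ] w -0.00 q7 1.42 q [-0.39  0.39  0.38  1.83 -0.17  0.96  1.42]
  target [453.2 -19.   50.  227.9] delta start-axes mm [ 1.049e+02 -3.690e+01  1.000e-01] turn z rad -1.044
  delta end-axes mm [84.7 72.1 -0.4]
```

```bash
python3 -m creep '[[0,0,0,3,0,0,255],[0,0,0,3,0,0,255],[0,0,-0.02,2.1,0.3,0,255],[0,0,-0.03,3.1,0.5,0,255],[0,0,-0.05,5.2,0.8,0,255],[0,0,-0.05,5.2,0.8,0,255],[0,0,-0.05,5.2,0.8,0,255],[0,0,-0.05,5.2,0.8,0,255]]'
python3 -c "
from h import *
p,t=post(104,0);to(*p,50,t)
"
```

```text
clock: 7.55
position: [0.5337, 0.0036, 0.0777]
ee_rot: [-0.023, 1.0, 0.0, 0.001]
ft_force: [0.6, -1.5, -0.7]
grip_width: 0.004
t 7.55 pos [533.7   3.6  77.7] th -177.3 tilt [0.001 0.   ] F [ 0.6 -1.5 -0.7] w 0.00 q7 1.63 q [-0.38  0.32  0.33  1.91 -0.13  0.93  1.63]
  target [532.3   3.6  50.  181.9] delta start-axes mm [1.4 0.1 2.7] turn z rad 0.013
  delta end-axes mm [1.4 0.  2.7]
```

```bash
python3 -m creep '[[0,0,-0.05,5.3,0.8,1,255],[0,0,-0.05,5.3,0.8,1,255],[0,0,-0.05,5.3,0.8,0,255],[0,0,-0.05,5.3,0.8,0,255],[0,0,-0.05,5.3,0.8,0,255],[0,0,-0.05,5.3,0.8,0,255],[0,0,-0.05,5.3,0.8,0,255],[0,0,-0.05,5.3,0.8,0,255]]'
python3 -c "
from h import *
p,t=post(127,0);to(*p,50,t)
p,t=post(147,0);to(*p,50,t)
p,d=camera('scene');x0,y0,x1,y1,f=(270,130,420,270,5)
cv2.imwrite(f'pics/s3.png',cv2.resize(p[y0:y1,x0:x1],None,fx=f,fy=4,interpolation=cv2.INTER_CUBIC))
"
```

```text
clock: 8.35
position: [0.4913, 0.0007, 0.0758]
ee_rot: [-0.222, 0.975, -0.0, 0.001]
ft_force: [1.6, -0.5, -0.1]
grip_width: -0.004
t 8.35 pos [491.3   0.7  75.8] th -154.4 tilt [0.001 0.   ] F [ 1.6 -0.5 -0.1] w -0.00 q7 1.99 q [-0.34  0.23  0.27  2.02 -0.08  0.9   1.99]
  target [4.904e+02 4.000e-01 5.000e+01 2.049e+02] delta start-axes mm [0.9 0.  0.8] turn z rad 0.012
  delta end-axes mm [0.9 0.  0.8]
t 8.35 pos [491.3   0.7  75.8] th -154.4 tilt [0.001 0.   ] F [ 1.6 -0.5 -0.1] w -0.00 q7 1.99 q [-0.34  0.23  0.27  2.02 -0.08  0.9   1.99]
  target [457.5 -15.6  50.  224.9] delta start-axes mm [37.5 -0.1  0.8] turn z rad -0.337
  delta end-axes mm [35.4 12.2  0.8]
```

View pics/s3.png

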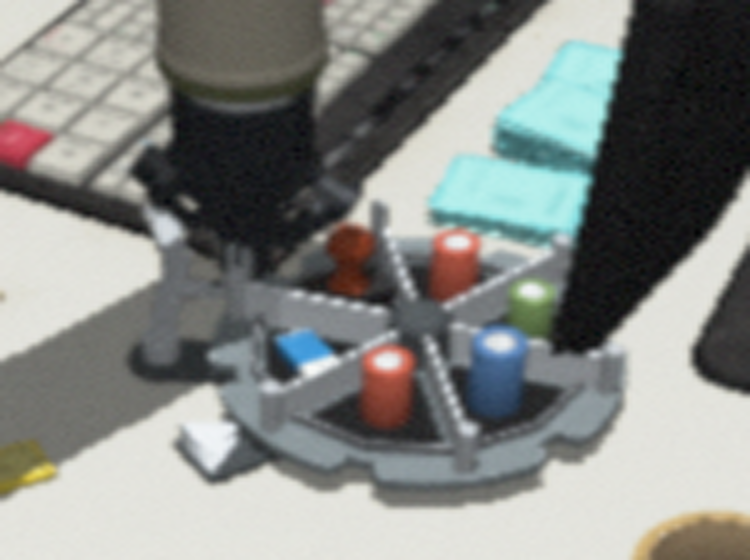

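```bash
python3 -m creep '[[0,0,-0.05,5.4,0.8,1,255],[0,0,-0.05,5.4,0.8,0,255],[0,0,-0.05,5.4,0.8,0,255],[0,0,-0.05,5.4,0.8,0,255],[0,0,-0.05,5.4,0.8,0,255],[0,0,-0.04,4.4,0.7,0,255],[0,0,-0.03,3.2,0.5,0,255],[0,0,0,0,0,0,255]]'
python3 -c "
from h import *
p,t=post(147,0);to(*p,50,t)
"
```

```text
clock: 9.2
position: [0.4594, -0.014, 0.0746]
ee_rot: [-0.373, 0.928, 0.0, 0.0]
ft_force: [0.2, 0.2, 0.8]
grip_width: -0.004
t 9.20 pos [459.4 -14.   74.6] th -136.3 tilt [0. 0.] F [0.2 0.2 0.8] w -0.00 q7 2.31 q [-0.3   0.17  0.25  2.09 -0.05  0.89  2.31]
  target [457.5 -15.6  50.  224.9] delta start-axes mm [ 2.5  0.1 -0.4] turn z rad -0.020
  delta end-axes mm [ 2.4  0.2 -0.4]
```

```bash
python3 -m creep '[[0,0,0,-6,0,0,255],[0,0,0,0,0,-30,255],[0,0,0,0,0,-30,255],[0,0,0,0,0,0,255]]'
python3 -c "
from h import *
p,t=post(86,8);to(*p,110,t)
p,d=camera('scene');x0,y0,x1,y1,f=(270,130,420,270,5)
z=cv2.resize(p[y0:y1,x0:x1],None,fx=f,fy=f,interpolation=cv2.INTER_CUBIC)
for k in range(6):
    a=np.radians(30+60*k+55.7);u=(proj('scene',cw(104*np.cos(a),104*np.sin(a),72))[0]-[x0,y0]+.5)*f-.5
    cv2.drawMarker(z,tuple(int(v) for v in u),(0,0,255),0,10)
cv2.imwrite('pics/s4.png',cv2.resize(z,(750,600)))
"
```

```text
clock: 9.6
position: [0.4665, -0.0091, 0.1379]
ee_rot: [-0.372, 0.928, -0.001, 0.003]
ft_force: [0.5, 0.2, -0.2]
grip_width: -0.003
t 9.60 pos [466.5  -9.1 137.9] th -136.3 tilt [0.006 0.001] F [ 0.5  0.2 -0.2] w -0.00 q7 2.28 q [-0.31  0.08  0.25  2.03 -0.02  1.03  2.28]
  target [571.6  -7.8 110.  163.9] delta start-axes mm [-77.  -71.6   3.5] turn z rad 1.043
  delta end-axes mm [-100.7   30.5    2.9]
```

View pics/s4.png

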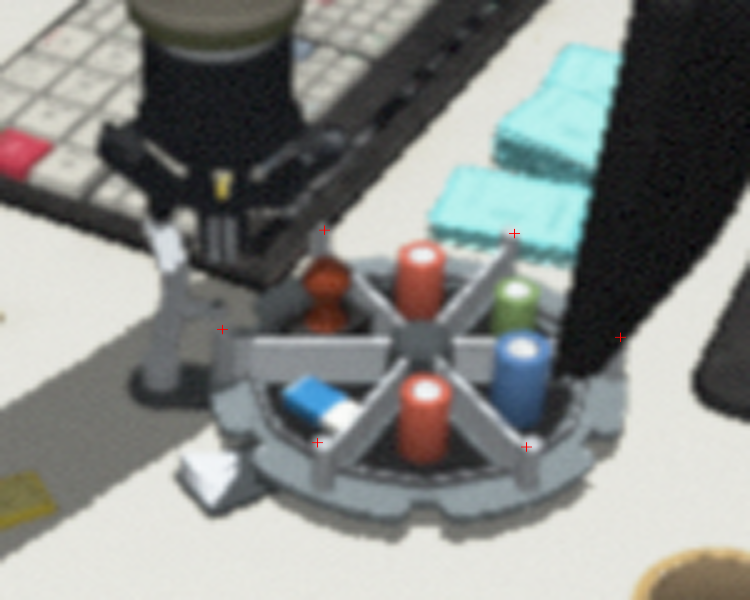

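```bash
python3 -m creep '[[0,0,0,-19,-18,0,255],[0,0,0,-19,-18,0,255],[0,0,0,-19,-18,0,255],[0,0,0,-20,-18,0,255],[0,0,0.13,0,0,0,255],[0,0,0.13,0,0,0,255],[0,0,0.13,0,0,0,255],[0,0,0.13,0,0,0,255]]';python3 -m creep '[[0,0,0.13,0,0,0,255],[0,0,0.13,0,0,0,255],[0,0,0.13,0,0,0,255],[0,0,0.13,0,0,0,255],[0,0,0,0,0,0,255]]'
python3 -c "
from h import *
p,t=post(87,8);to(*p,50,t)"
```

```text
clock: 10.45
position: [0.569, -0.0082, 0.1329]
ee_rot: [-0.119, 0.993, -0.0, -0.001]
ft_force: [-0.1, 1.5, -0.9]
grip_width: 0.001
clock: 10.95
position: [0.569, -0.0081, 0.1332]
ee_rot: [0.139, 0.99, -0.0, -0.001]
ft_force: [-0.1, -0.1, -0.2]
grip_width: 0.001
t 10.95 pos [569.   -8.1 133.2] th 164.0 tilt [-0.001 -0.   ] F [-0.1 -0.1 -0.2] w 0.00 q7 1.34 q [-0.42  0.33  0.42  1.78 -0.15  1.07  1.34]
  target [570.   -6.9  50.  164.9] delta start-axes mm [-0.7  1.6 58.2] turn z rad -0.016
  delta end-axes mm [-0.6  1.5 58.2]
```

```bash
python3 -m creep '[[0,0,0,-1,1,15,255],[0,0,0,0,0,15,255],[0,0,0,0,0,15,255],[0,0,0,0,0,12,255],[0,0,0,0,0,0,255]]'; python3 -m creep '[[0,0,0,3,0,0,255],[0,0,0,3,0,0,255],[0,0,-0.02,2.1,0.3,0,255],[0,0,-0.03,3.1,0.5,0,255],[0,0,-0.05,5.2,0.8,0,255],[0,0,-0.05,5.2,0.8,0,255],[0,0,-0.05,5.2,0.8,0,255],[0,0,-0.05,5.2,0.8,0,255]]'
python3 -c "
from h import *
p,t=post(102,0);to(*p,50,t)"
```

```text
clock: 11.45
position: [0.5691, -0.008, 0.0748]
ee_rot: [0.138, 0.99, -0.001, -0.002]
ft_force: [-0.7, -0.3, -0.7]
grip_width: 0.0
clock: 12.25
position: [0.5399, 0.0023, 0.0777]
ee_rot: [0.012, 1.0, 0.0, 0.001]
ft_force: [0.1, -1.0, -0.5]
grip_width: 0.001
t 12.25 pos [539.9   2.3  77.7] th 178.7 tilt [0.001 0.   ] F [ 0.1 -1.  -0.5] w 0.00 q7 1.57 q [-0.4   0.33  0.36  1.9  -0.14  0.94  1.57]
  target [535.9   3.1  50.  179.9] delta start-axes mm [4.  0.7 2.7] turn z rad -0.022
  delta end-axes mm [4.  0.8 2.7]
```

```bash
python3 -m creep '[[0,0,-0.05,5.3,1,1,255],[0,0,-0.05,5.3,1,1,255],[0,0,-0.05,5.3,0.8,0,255],[0,0,-0.05,5.3,0.8,0,255],[0,0,-0.05,5.3,0.8,0,255],[0,0,-0.05,5.3,0.8,0,255],[0,0,-0.05,5.3,0.8,0,255],[0,0,-0.05,5.3,0.8,0,255]]';python3 -m creep '[[0,0,-0.05,5.3,0.8,1,255],[0,0,-0.05,5.3,0.8,0,255],[0,0,-0.05,5.3,0.8,0,255],[0,0,-0.05,5.3,0.8,0,255],[0,0,0,0,0,0,255]]'
python3 -c "
from h import *
p,t=post(138,0);to(*p,50,t)
p,t=post(150,0);to(*p,50,t)"
```

```text
clock: 13.05
position: [0.4974, 0.0028, 0.0758]
ee_rot: [-0.187, 0.982, 0.0, 0.001]
ft_force: [0.6, 0.1, 0.7]
grip_width: 0.007
clock: 13.55
position: [0.4765, -0.0037, 0.0746]
ee_rot: [-0.284, 0.959, 0.0, 0.0]
ft_force: [0.3, -0.2, 0.1]
grip_width: -0.001
t 13.55 pos [476.5  -3.7  74.6] th -147.1 tilt [0. 0.] F [ 0.3 -0.2  0.1] w -0.00 q7 2.12 q [-0.34  0.2   0.27  2.05 -0.07  0.9   2.12]
  target [471.7  -7.   50.  215.9] delta start-axes mm [ 5.8 -0.1 -0.4] turn z rad -0.052
  delta end-axes mm [ 5.8  0.2 -0.4]
t 13.55 pos [476.5  -3.7  74.6] th -147.1 tilt [0. 0.] F [ 0.3 -0.2  0.1] w -0.00 q7 2.12 q [-0.34  0.2   0.27  2.05 -0.07  0.9   2.12]
  target [453.2 -19.   50.  227.9] delta start-axes mm [27.8 -0.1 -0.4] turn z rad -0.261
  delta end-axes mm [26.9  7.1 -0.4]
```

```bash
python3 -m creep '[[0,0,-0.05,5.2,0.8,0,255],[0,0,-0.05,5.2,0.8,0,255],[0,0,-0.05,5.2,0.8,0,255],[0,0,-0.04,4.2,0.6,0,255],[0,0,-0.03,3.1,0.5,0,255],[0,0,0,0,0,0,255],[0,0,0,-4,0,0,255],[0,0,0,0,0,0,255]]'
python3 -c "
from h import *
p,t=post(150,0);to(*p,50,t)
p,d=camera('scene');x0,y0,x1,y1,f=(270,130,420,270,5)
cv2.imwrite('pics/s5raw.png',p)
z=cv2.resize(p[y0:y1,x0:x1],None,fx=f,fy=f,interpolation=cv2.INTER_CUBIC)
cv2.imwrite('pics/s5.png',cv2.resize(z,(750,600)))
p,d=camera('top');cv2.imwrite('pics/t5raw.png',p);cv2.imwrite('pics/t5.png',cv2.resize(p[60:260,230:430],None,fx=3,fy=3,interpolation=cv2.INTER_CUBIC))
"
```

```text
clock: 14.35
position: [0.4601, -0.0114, 0.0744]
ee_rot: [-0.386, 0.922, 0.0, 0.0]
ft_force: [0.4, -0.5, 0.6]
grip_width: 0.001
t 14.35 pos [460.1 -11.4  74.4] th -134.6 tilt [0. 0.] F [ 0.4 -0.5  0.6] w 0.00 q7 2.34 q [-0.31  0.17  0.25  2.09 -0.05  0.89  2.34]
  target [453.2 -19.   50.  227.9] delta start-axes mm [10.2 -0.4 -0.6] turn z rad -0.043
  delta end-axes mm [10.2  0.1 -0.6]
```

View pics/s5.png

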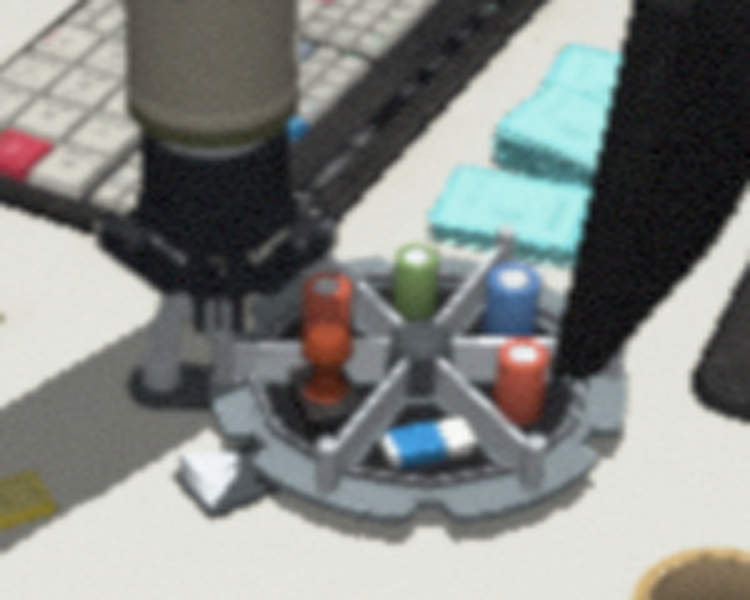

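View pics/t5.png

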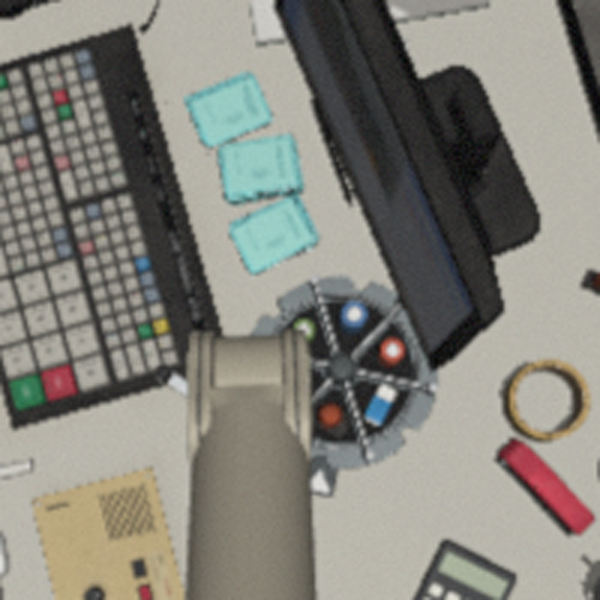

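```bash
python3 - <<'E'
from h import *
T=zm([(316,283),(433,386),(369,459)],230,60,3)
S=zm([(506,236*7/6),(535,443*7/6),(328,443*7/6)],270,130,5)
for n,P in(("top",T),("scene",S)):
    for q in P:
        X=ray(n,q,.072);d=X[:2]-C;print(n,(np.degrees(np.arctan2(d[1],d[0])-YAW)-30+30)%60-30,np.hypot(*d))
# correlate rotating ring: polar unwarp of z=30mm rim top (r 95..112) vs first picture
def pol(im,n):
    a=np.radians(np.arange(0,360,.25));r=np.arange(90,116,.5);A,Rr=np.meshgrid(a,r)
    X=np.stack([*(cw(Rr.ravel()*np.cos(A.ravel()),Rr.ravel()*np.sin(A.ravel()),0)[:2]),np.full(A.size,.030)],1)
    uv=proj(n,X).astype(np.float32);return cv2.remap(im,uv[:,0].reshape(A.shape),uv[:,1].reshape(A.shape),cv2.INTER_CUBIC).mean(2)
i0=pol(cv2.imread("pics/scene0.png"),"scene");i1=pol(cv2.imread("pics/s5raw.png"),"scene")
t0=pol(cv2.imread("pics/top0.png"),"top");t1=pol(cv2.imread("pics/t5raw.png"),"top")
for nm,a,b,lo,hi in(("scene",i0,i1,190,300),("top",t0,t1,190,300)):
    best=[]
    for s in np.arange(-32,33):
        u=a[:,lo*4-0:hi*4];v=b[:,lo*4+s:hi*4+s];best.append((np.corrcoef(u.ravel(),v.ravel())[0,1],s/4))
    print(nm,sorted(best)[-4:])
E
```

```text
top -1.3823711807899528 0.09984198941837287
top -0.45049593006629607 0.1024783974070163
top -2.8949003347085522 0.10625300618944113
scene -2.552760132428304 0.0997052344996006
scene -1.462506134574653 0.1036077430739716
scene -1.7217878099461927 0.10178539605497787Traceback (most recent call last):
  File "<stdin>", line 12, in <module>
  File "<stdin>", line 10, in pol
  File "h.py", line 14, in cw
    c,s=np.cos(YAW),np.sin(YAW);return np.array([C[0]+(c*x-s*y)/1e3,C[1]+(s*x+c*y)/1e3,z/1e3])
                                       ~~~~~~~~^^^^^^^^^^^^^^^^^^^^^^^^^^^^^^^^^^^^^^^^^^^^^^^
ValueError: setting an array element with a sequence. The requested array has an inhomogeneous shape after 1 dimensions. The detected shape was (3,) + inhomogeneous part.
```

```bash
python3 -m creep '[[0,0,0,3,0,0,255],[0,0,-0.01,2,0,0,255],[0,0,-0.02,2,0.3,0,255],[0,0,0,0,0,0,255],[0,0,0,-7,0,0,255],[0,0,0,0,0,-30,255],[0,0,0,0,0,-30,255],[0,0,0,0,0,0,255]]'
cat >> h.py <<'E'
def look(tag):
    p,d=camera('scene');cv2.imwrite(f'pics/s{tag}raw.png',p)
    x0,y0,x1,y1=270,130,420,270
    cv2.imwrite(f'pics/s{tag}.png',cv2.resize(p[y0:y1,x0:x1],(643,600),interpolation=cv2.INTER_CUBIC))
    p,d=camera('top');cv2.imwrite(f'pics/t{tag}raw.png',p);cv2.imwrite(f'pics/t{tag}.png',cv2.resize(p[60:260,230:430],None,fx=3,fy=3,interpolation=cv2.INTER_CUBIC))
def pol(im,n):
    a=np.radians(np.arange(0,360,.25));r=np.arange(90,116,.5);A,Rr=np.meshgrid(a,r);x=Rr*np.cos(A+YAW)/1e3+C[0];y=Rr*np.sin(A+YAW)/1e3+C[1]
    uv=proj(n,np.stack([x.ravel(),y.ravel(),np.full(x.size,.03)],1)).astype(np.float32).reshape(*x.shape,2)
    return cv2.remap(im,uv,None,cv2.INTER_CUBIC).astype(float).mean(2)
def corr(tag,lo=195,hi=330):
    for nm,f0,f1 in(("scene","scene0","s%sraw"%tag),("top","top0","t%sraw"%tag)):
        a=pol(cv2.imread(f"pics/{f0}.png"),nm);b=pol(cv2.imread(f"pics/{f1}.png"),nm);r=[]
        for s in range(-32,33): r.append((np.corrcoef(a[:,lo*4:hi*4].ravel(),b[:,lo*4+s:hi*4+s].ravel())[0,1].round(3),s/4))
        print(nm,sorted(r)[-3:])
E
python3 -c "
from h import *
st();look('6');corr('5');corr('6')"
```

```text
clock: 15.25
position: [0.4616, -0.0112, 0.1378]
ee_rot: [-0.4, 0.916, -0.001, 0.003]
ft_force: [0.2, 0.1, -0.2]
grip_width: -0.0
t 15.25 pos [461.6 -11.2 137.8] th -132.8 tilt [0.006 0.001] F [ 0.2  0.1 -0.2] w -0.00 q7 2.34 q [-0.32  0.07  0.25  2.04 -0.02  1.03  2.34]
scene [(np.float64(0.979), -1.5), (np.float64(0.981), -1.25), (np.float64(0.981), -1.0)]
top [(np.float64(0.978), -0.25), (np.float64(0.98), -0.75), (np.float64(0.98), -0.5)]
scene [(np.float64(0.982), 0.75), (np.float64(0.985), 0.25), (np.float64(0.985), 0.5)]
top [(np.float64(0.99), 0.0), (np.float64(0.99), 0.25), (np.float64(0.99), 0.5)]
```

View pics/s6.png

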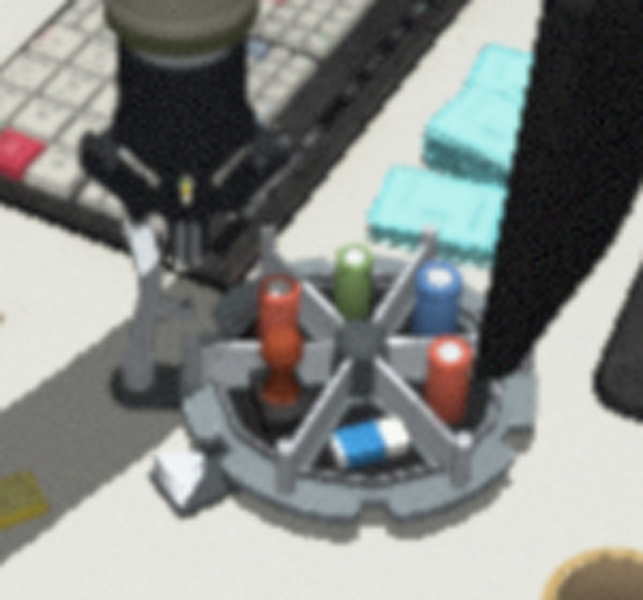

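```bash
python3 -c "
from h import *
p,t=ko(.37,-34);to(*p,110,t)"
```

```text
t 15.35 pos [459.7 -11.3 134.7] th -132.8 tilt [0.001 0.   ] F [-0.8 -0.  -0.9] w -0.00 q7 2.34 q [-0.32  0.08  0.25  2.04 -0.02  1.03  2.34]
  target [494.3 122.6 110.  136.1] delta start-axes mm [-121.7   65.6   -0.2] turn z rad 1.589
  delta end-axes mm [ 67.9 120.5  -0.3]
```

```bash
python3 -m creep '[[0,0,0.14,0,0,0,255],[0,0,0.14,0,0,0,255],[0,0,0.14,0,0,0,255],[0,0,0.14,0,0,0,255],[0,0,0.14,0,0,0,255],[0,0,0.14,0,0,0,255],[0,0,0.14,0,0,0,255],[0,0,0.14,0,0,0,255]]'; python3 -m creep '[[0,0,0.14,0,0,0,255],[0,0,0.14,0,0,0,255],[0,0,0.14,0,0,0,255],[0,0,0.05,0,0,0,255],[0,0,0,17,30,0,255],[0,0,0,17,30,0,255],[0,0,0,17,30,0,255],[0,0,0,17,30,0,255]]'; python3 -m creep '[[0,0,0,0,0,0,255]]'; python3 -c "
from h import *
p,t=ko(.37,-34);to(*p,50,t)"
```

```text
clock: 16.15
position: [0.4585, -0.0116, 0.1331]
ee_rot: [0.151, 0.989, -0.0, -0.001]
ft_force: [-0.1, -0.7, 0.1]
grip_width: 0.001
clock: 16.95
position: [0.4931, 0.1233, 0.133]
ee_rot: [0.374, 0.927, -0.001, -0.001]
ft_force: [0.5, -0.8, -0.0]
grip_width: 0.004
clock: 17.05
position: [0.4931, 0.1269, 0.133]
ee_rot: [0.371, 0.929, 0.0, -0.001]
ft_force: [0.2, -0.2, -0.2]
grip_width: -0.004
t 17.05 pos [493.1 126.9 133. ] th 136.4 tilt [-0.001  0.001] F [ 0.2 -0.2 -0.2] w -0.00 q7 0.51 q [-0.53  0.19  0.21  1.92 -0.05  1.04  0.51]
  target [494.3 122.6  50.  136.1] delta start-axes mm [-4.  -2.3 57.9] turn z rad 0.005
  delta end-axes mm [-3.9 -2.3 58. ]
```

```bash
python3 -m creep '[[0,0,0,0,-2,15,255],[0,0,0,0,0,15,255],[0,0,0,0,0,15,255],[0,0,0,0,0,12,255],[0,0,0,0,0,0,255]]'; python3 -c "
from h import *
p,t=ko(.37,-20);to(*p,50,t)
p,t=ko(0,-20);to(*p,50,t);look('7')"
```

```text
clock: 17.55
position: [0.4906, 0.1197, 0.0752]
ee_rot: [0.374, 0.927, -0.001, -0.001]
ft_force: [-0.0, -0.4, 0.2]
grip_width: 0.002
t 17.55 pos [490.6 119.7  75.2] th 136.1 tilt [-0.004 -0.002] F [-0.  -0.4  0.2] w 0.00 q7 0.53 q [-0.52  0.26  0.21  1.98 -0.07  0.92  0.53]
  target [504.4 112.9  50.  136.1] delta start-axes mm [-14.7   4.6   0.1] turn z rad -0.001
  delta end-axes mm [-14.7   4.6   0.2]
t 17.55 pos [490.6 119.7  75.2] th 136.1 tilt [-0.004 -0.002] F [-0.  -0.4  0.2] w 0.00 q7 0.53 q [-0.52  0.26  0.21  1.98 -0.07  0.92  0.53]
  target [537.4  79.3  50.  114.9] delta start-axes mm [-61.7   3.3   0. ] turn z rad 0.369
  delta end-axes mm [-56.4  25.3   0.2]
```

View pics/s7.png

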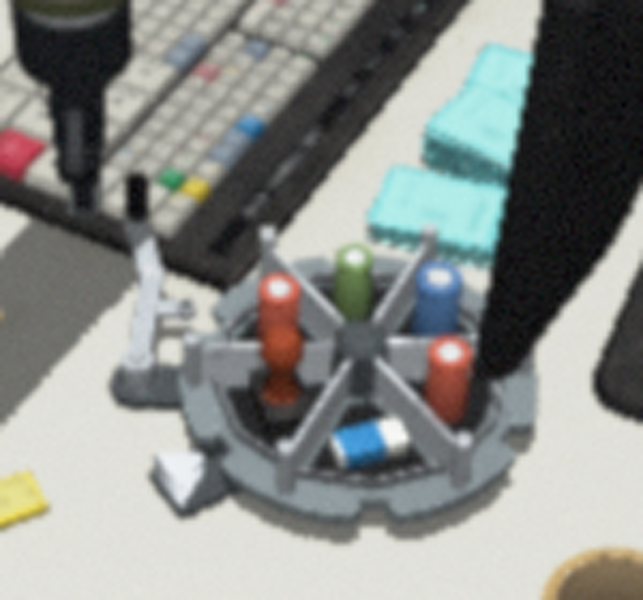

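```bash
python3 -m creep '[[0,0,0,-5,2,0,255],[0,0,0,-5,2,0,255],[0,0,0,-4,0.5,0,255],[0,0,0.04,-5,0.8,0,255],[0,0,0.04,-5,0.8,0,255],[0,0,0.04,-5,0.8,0,255],[0,0,0.04,-5,0.8,0,255],[0,0,0,0,0,0,255]]'; python3 -c "
from h import *
p,t=ko(0,-20);to(*p,50,t)"
```

```text
clock: 18.45
position: [0.5216, 0.1007, 0.0773]
ee_rot: [0.448, 0.894, -0.0, 0.0]
ft_force: [-0.1, -0.1, 0.3]
grip_width: 0.001
t 18.45 pos [521.6 100.7  77.3] th 126.7 tilt [ 0. -0.] F [-0.1 -0.1  0.3] w 0.00 q7 0.44 q [-0.5   0.31  0.25  1.91 -0.09  0.93  0.44]
  target [537.4  79.3  50.  114.9] delta start-axes mm [-26.5  -0.2   2.3] turn z rad 0.206
  delta end-axes mm [-26.    5.3   2.3]
```

```bash
python3 -m creep '[[0,0,0.04,-5,0.5,1,255],[0,0,0.04,-5,0.5,1,255],[0,0,0.04,-5,0.5,0,255],[0,0,0.04,-5,0.5,0,255],[0,0,0.02,-2.5,0.3,0,255],[0,0,0,0,0,0,255]]'; python3 -c "
from h import *
p,t=ko(0,-20);to(*p,50,t);look('8')"
```

```text
clock: 19.05
position: [0.5354, 0.0831, 0.0753]
ee_rot: [0.526, 0.85, -0.0, 0.0]
ft_force: [0.0, -0.3, 1.0]
grip_width: -0.005
t 19.05 pos [535.4  83.1  75.3] th 116.5 tilt [-0. -0.] F [ 0.  -0.3  1. ] w -0.00 q7 0.32 q [-0.49  0.33  0.29  1.89 -0.12  0.94  0.32]
  target [537.4  79.3  50.  114.9] delta start-axes mm [-4.3  0.   0.3] turn z rad 0.027
  delta end-axes mm [-4.3  0.2  0.3]
```

View pics/s8.png

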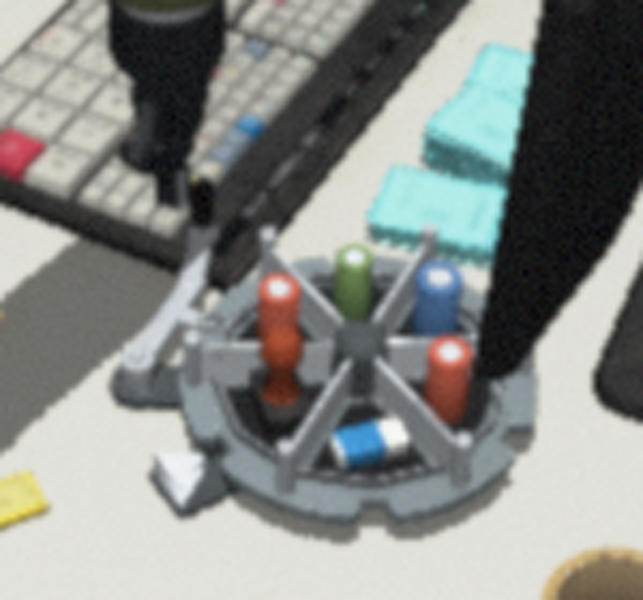

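```bash
for i in 1; do python3 -m creep '[[0,0,0.02,-2,0.2,0,255],[0,0,0.01,-1.5,0,0,255],[0,0,0,0,0,0,255]]'; python3 -m creep '[[0,0,0,-1,0,0,255],[0,0,0,0,0,0,255]]'; python3 -m creep '[[0,0,0,-1,0,0,255],[0,0,0,0,0,0,255]]';done; python3 -c "
from h import *
p,t=ko(0,-20);to(*p,50,t)"
```

```text
clock: 19.45
position: [0.537, 0.0807, 0.0753]
ee_rot: [0.539, 0.843, 0.0, 0.0]
ft_force: [0.4, 1.2, -0.4]
grip_width: 0.003
clock: 19.65
position: [0.5374, 0.0798, 0.0753]
ee_rot: [0.538, 0.843, 0.0, 0.0]
ft_force: [-0.0, 0.6, -0.2]
grip_width: 0.001
clock: 19.85
position: [0.5379, 0.0788, 0.0753]
ee_rot: [0.538, 0.843, 0.0, 0.0]
ft_force: [-0.1, 1.5, 0.6]
grip_width: 0.005
t 19.85 pos [537.9  78.8  75.3] th 114.9 tilt [0. 0.] F [-0.1  1.5  0.6] w 0.01 q7 0.30 q [-0.48  0.34  0.3   1.88 -0.12  0.94  0.3 ]
  target [537.4  79.3  50.  114.9] delta start-axes mm [ 0.6 -0.3  0.3] turn z rad -0.001
  delta end-axes mm [ 0.6 -0.3  0.3]
```

```bash
for i in 1; do python3 -m creep '[[0,0,0,-1,0,0,255],[0,0,0,0,0,0,255]]'; python3 -m creep '[[0,0,0,-1,0,0,255],[0,0,0,0,0,0,255]]';  python3 -m creep '[[0,0,0,-1,0,0,255],[0,0,0,0,0,0,255]]';done
```

```text
clock: 20.05
position: [0.5382, 0.0783, 0.0753]
ee_rot: [0.538, 0.843, 0.0, -0.0]
ft_force: [-0.2, 3.8, 2.5]
grip_width: 0.006
clock: 20.25
position: [0.5383, 0.0781, 0.0753]
ee_rot: [0.538, 0.843, 0.0, -0.001]
ft_force: [-3.0, 5.2, 0.6]
grip_width: -0.0
clock: 20.45
position: [0.5384, 0.078, 0.0753]
ee_rot: [0.538, 0.843, 0.0, -0.001]
ft_force: [-3.4, 7.4, 2.4]
grip_width: 0.002
```

```bash
python3 -m creep '[[0,0,0,-2,0,0,255],[0,0,0,-2,0,0,255],[0,0,0,0,0,0,255],[0,0,0,0,0,0,255]]'; python3 -m creep '[[0,0,0,6,0,0,255],[0,0,0,8,0,0,255],[0,0,0,6,0,0,255],[0,0,0,0,0,-25,255],[0,0,0,0,0,-30,255],[0,0,0,0,0,-30,255],[0,0,0,0,0,-30,255],[0,0,0,0,0,0,255]]'; python3 -m creep '[[0,0,0,30,30,0,255],[0,0,0,30,30,0,255],[0,0,0,30,30,0,255],[0,0,0,0,0,0,255]]';python3 -c "
from h import *
st();look('9');corr('9')"
```

```text
clock: 20.85
position: [0.5387, 0.0775, 0.0751]
ee_rot: [0.536, 0.844, 0.001, -0.003]
ft_force: [-9.3, 18.3, 6.5]
grip_width: -0.003
clock: 21.65
position: [0.5343, 0.0907, 0.1944]
ee_rot: [0.539, 0.843, 0.003, 0.002]
ft_force: [1.3, -0.8, 0.0]
grip_width: 0.002
clock: 22.05
position: [0.5757, 0.2168, 0.1888]
ee_rot: [0.535, 0.845, 0.0, -0.001]
ft_force: [-0.4, 0.2, 0.5]
grip_width: 0.002
t 22.05 pos [575.7 216.8 188.8] th 115.3 tilt [-0.001  0.002] F [-0.4  0.2  0.5] w 0.00 q7 0.08 q [-0.63  0.36  0.25  1.59 -0.09  1.21  0.08]
scene [(np.float64(0.982), 0.75), (np.float64(0.984), 0.5), (np.float64(0.985), 0.25)]
top [(np.float64(0.989), 0.5), (np.float64(0.99), 0.0), (np.float64(0.99), 0.25)]
```

View pics/s9.png

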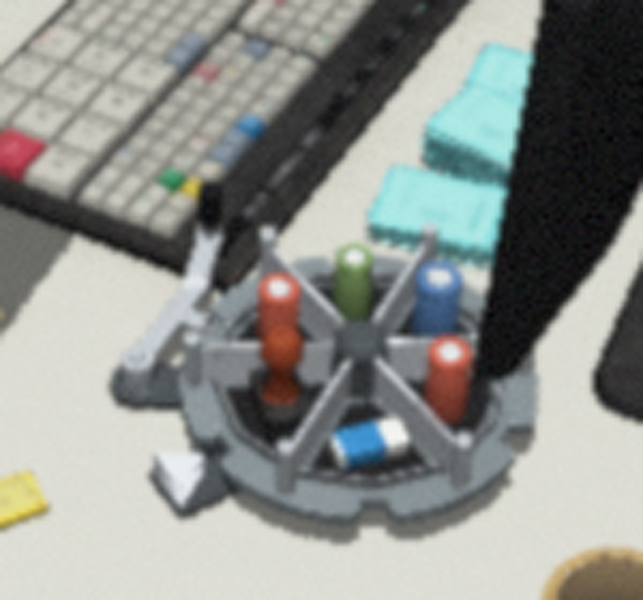

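View pics/t9.png

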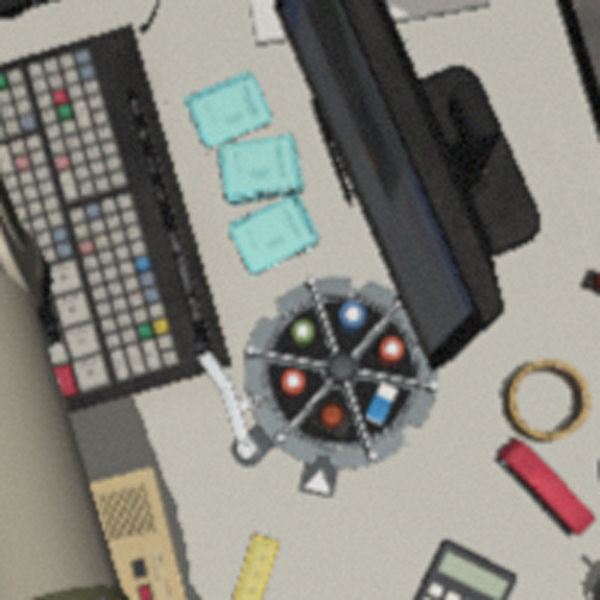

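```bash
python3 - <<'E'
import cv2
for n,a,b,(x0,y0,x1,y1) in(("scene","scene0","s9raw",(298,166,326,226)),("top","top0","t9raw",(292,172,320,218))):
    A=cv2.imread(f"pics/{a}.png",0);B=cv2.imread(f"pics/{b}.png",0)
    print(n,cv2.phaseCorrelate(A[y0:y1,x0:x1].astype(float),B[y0:y1,x0:x1].astype(float)),cv2.absdiff(A[y0:y1,x0:x1],B[y0:y1,x0:x1]).max())
    D=cv2.GaussianBlur(cv2.absdiff(A,B),(5,5),0)
    print(n,"marker/tape/stapler maxdiff",[D[s].max() for s in ((slice(180,245),slice(390,430)),)])
    if n=="scene": print(D[145:180,205:245].max(),D[250:330,375:440].max())
E
python3 -c "
from workcell import *
print(hand_in())"
```

```text
scene ((0.07374077371525622, -0.061996161703998354), 1.0094432064754177) 43
scene marker/tape/stapler maxdiff [np.uint8(9)]
5 6
top ((0.08155881856126612, 0.0354795522361222), 1.001886063072639) 51
top marker/tape/stapler maxdiff [np.uint8(6)]
the job is handed in; nothing more can be done
None
```

The stamp's bay now faces the pointer and the lever is home in the rim's notch. The job is handed in at about 22 s, and no verdict came back.

**What I did:**
- I pushed the knob outward to about 0.37 rad, measured in the scene image, which is past the 0.27 rad where the turntable comes free.
- I turned the carousel about 120° anticlockwise with two 60° fingertip pushes on the posts.
- I pushed the knob back in until it stopped moving, at about 20 N, then raised the arm and moved it clear.

**Last checks:**
- **Alignment:** the turntable is within about 0.25–0.5° of exact bay alignment in both cameras.
- **Lever:** it lies within 0.1 px of its starting, fully home position.
- **Contents:** the stamp, all four coin rolls and the eraser are still standing or lying in their bays.
- **Rest of the desk:** the image regions with the marker, stapler and tape look unchanged. The thermometer was not compared separately.

No final check failed. During the turn, the angle I worked out from the finger position and the angle in the images differed by about 1.7°. I trusted the images for the last 3 mm of push, and the final measurement bore that out.

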